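# Tip the red record binder out of its rack and stand it in the outgoing tray

## Task

Get the red binder out of the tight row in the rack: first hook it behind its top edge and tip it forward until it leans on the rack's sloping front, then take it by its sides, lift it out and set it down standing upright in the teal tray, keeping hold of it until it stands on the tray's floor. Leave the blue and the green binder standing in the rack.

Things in the scene. Friction and masses are not known exactly. Their poses are not given: they have to be found in the camera images.
- red_binder: Red ring binder to fetch: 92 mm deep (x), 40 thick (y), 185 tall (z), 0.4 kg; origin: centre of its underside; -x is the spine (white label, facing the robot), +x the fore edge. It stands in any of the rack's 3 places, 2 mm of air each side. Heavy at the spine: drawn forward at its top (in an arc) it turns about the spine's foot, past 17 deg falls on by itself and stays leaning at about 25 deg.
- blue_binder: Blue ring binder, same size and frame, to be left in the rack. The rack is grey sheet metal, fixed: floor 6 mm above the table, sides 124 mm high, back 51 mm high and nothing tall within 60 mm behind it, so the fore edges are free above that. Its sloping front rises from the spines' feet, 95 mm long, 24 deg off vertical toward the robot; a tipped binder leans on it.
- green_binder: Green ring binder, same size and frame, to be left in the rack. The binders are too deep to grasp from spine to fore edge and too close to grasp by the sides, but the upper part of one that leans on the rack's front stands clear of the other two and can be gripped across its 40 mm.
- tray_teal: Teal punched plastic tray, open at the top, empty, fixed to the table: 171 mm (its x) by 257 mm (its y), 52 mm high. Origin at the centre of its underside; the inner floor lies 2 mm above it and measures 140 mm (x) by 226 mm (y). Its long side (its y axis) points roughly away from the robot.
Things that resemble listed ones, but are neither listed nor needed, are in the scene too. Leave any black or yellow look-alike of the green_binder alone.

How it is judged (in metres and radians):
On the way, in this order (a step that is already met when the one before it is completed fails the run):
1. the red binder has been tipped forward, its foot still on the rack's floor, by 20 degrees or more (angle between red_binder's own z axis and vertical between 0.35 and 0.9 rad and height (world z) of red_binder below 0.045 m), for 0.2 s.
2. the red binder is held by the fingers with its foot no more than 15 mm above the tray's floor (x of red_binder in the frame of tray_teal between -0.07 and 0.07 m and y of red_binder in the frame of tray_teal between -0.113 and 0.113 m and z of red_binder in the frame of tray_teal below 0.017 m and angle between red_binder's own z axis and vertical below 0.25 rad and contact force between the fingers and red_binder above 0.5 N), for 0.1 s.
At the end, for the whole second after the job is handed in: the red binder stands at rest on the floor of the teal tray (foot within 10 mm of the floor), upright within 10 degrees and released; the blue and the green binder stand in the rack, upright within 10 degrees and within 30 mm of where they were (x of red_binder in the frame of tray_teal between -0.07 and 0.07 m and y of red_binder in the frame of tray_teal between -0.113 and 0.113 m and z of red_binder in the frame of tray_teal below 0.012 m and angle between each of red_binder, blue_binder, green_binder's own z axis and vertical below 0.175 rad and linear speed of red_binder below 0.02 m/s and distance of each of blue_binder, green_binder from where it was at the start of the episode below 0.03 m); the robot touches nothing.
It fails at once if the blue or the green binder is tipped by more than 17 degrees or shifted by more than 40 mm (angle between any of blue_binder, green_binder's own z axis and vertical above 0.3 rad or distance of any of blue_binder, green_binder from where it was at the start of the episode above 0.04 m).
It also fails if it takes over 54 s, if anything falls off the work surface, if the arm or the gripper's body presses on something with over 40 N, if the wrist force passes 120 N, or if a joint passes its speed limit or range.

## Robot

A 6-joint arm with a two-finger parallel gripper is mounted at the origin on a cart in front of the work surface, level with it; the furniture and walls round the work are solid. World frame = base frame: x ahead of the robot, y to its left, z up, the work surface at z = 0. Lengths are in mm, angles in rad, forces in N, time in s.
With the tool pointing down it reaches from about 350 to 775 mm from the base axis. Payload 7.3 kg.
Tool frame: the origin (TCP) lies on the centre line of the jaws, within the pads' length; the fingertips stand 11 mm ahead of it and the grasp point (between the pads) lies 8 mm behind it; z points along the fingers, y is the line along which they close (so a half turn about z gives the same grasp; the last joint's range is limited). The gripper opens to 92 mm and grips with 3 to 60 N. Pads are 19 mm wide; open, the fingers measure 130 mm over their backs; the gripper's body (75 mm by 190 mm) begins 47 mm behind the grasp point.
Start: joints at [-1.302, 0.342, 1.524, -0, 1.275, -0.146], TCP at [211.602, -480.488, 237.741] pointing down, gripper open.
Joint ranges: [-2.53, 2.53], [-0.77, 2.02], [0.04, 2.7], [-1, 4.14], [0.28, 2.66], [-3.11, 3.11]. Speed limits (rad/s): [2.57, 2.57, 3.14, 3.14, 3.14, 3.14].

## Interface

Orientations are given as [roll, pitch, yaw] about the fixed x, y, z axes, in that order (R = Rz(yaw) Ry(pitch) Rx(roll)).
In Python, from plant import bot gives the robot as it stands.
- The arm moves only by the tool step_arm, never from a script. Its argument "deltas" is a list of rows, each a list of 5 numbers: the opening, from 0 (shut) to 1 (fully open), then the shift along the tool's x, y, z each as a share of 0.5 m, from -1 to 1, then the turn about the tool's z as a share of pi/2 rad, from -1 to 1. In form: [[claw, x, y, z, turn], ...]. A call has 1 to 8 rows; each row shifts and turns the commanded pose from where the row before left it, along the tool's axes as they then stand; what a row does not reach is not made up. A row lasts 1/10 s, in which the tool goes at most 50 mm and 8.59 degrees, less where a joint would pass 70% of its speed; a pose out of reach is approached as far as the arm can. A call with a number of a shift or a turn outside -1 to 1 is refused whole. A call with a gripper value outside its range is refused whole. The fingers move at their own pace and stop on an object; the grip force is fixed at half the most. Time passes only in rows, so rows that do not move let the fingers close. It gives the time, the measured TCP pose, the force, the opening and the grip force at its end, in the units of the state.
- bot.get_obs(): the state, without advancing time (a new reading comes with each control period).
- bot.capture(name): name is "side" or "top" or "wrist"; returns (picture, depth): 400x640x3 uint8, red, green, blue; 400x640 float32, mm along the optical axis (not along the pixel's ray), 0 where there is no reading.
- bot.camera_params(name): a dict with "fov_y" (degrees; the focal length in pixels is half the picture's height over the tangent of half this angle, whatever the lens; pixels are square), "cx", "cy" (the principal point, pixels), "rvec" (rotation vector, rad) and "tvec" (3), from world to camera coordinates, as OpenCV has them. Camera axes: x right, y down, z forward; pixel columns grow to the right and rows downward; lengths in mm; the calibration is good to about 2 mm. The wrist camera is an equidistant fisheye: a pixel r from the principal point sees the ray r / f radians off the axis. A picture is of the moment at which its call begins: read the wrist's pose just before it. camera_params takes no time and is no camera call; for the wrist camera it gives the pose at the moment of the call.
- bot.close_job(): hands the job in; it is judged then, once.
The state is a dict: "time": time; "joint_positions": joint angles; "dq": joint speeds; "tau": joint torques, N m; "tool_pos": TCP position; "tcp_rot": TCP orientation; "contact_force": force on the tool from outside, world axes, zero at the start; "moment": the same for the moment, N m; "grip_width": finger opening in mm; "finger_force": force on a finger pad.
Only numpy, scipy, OpenCV 4.12 (cv2) and the standard library are available. Lean on these libraries where they do the work, as an engineer would, in place of code of your own. Each camera call takes 0.05 s, during which the arm holds its last target. There are 200 camera calls.

## Working session

There is one attempt and no reset: what is moved stays moved. The work goes in short steps, Python scripts to look and compute and a tool call to move; the robot and the scene stay as the last step left them, time stands still between calls to the robot, and variables do not carry over. Pictures are saved under pics/ and viewed, at most 10 in all, crops included, and the job is handed in when it is done.

Besides the shell and the picture viewer there is one more tool, called by a JSON object that holds its "op" and its "data". step_arm: Moves the arm, as the interface text tells. Shift numbers are shares of 0.5 m and turn numbers shares of pi/2 rad, none past 1 either way. Its arguments: {"type":"object","properties":{"deltas":{"type":"array","items":{"type":"array","items":{"type":"number","minimum":-1,"maximum":1}}}},"required":["deltas"]}

```bash
mkdir -p pics; cat > h.py <<'E'
import numpy as np, cv2
from plant import bot
from scipy.spatial.transform import Rotation as Ro
def cam(n):
    p=bot.camera_params(n); R=Ro.from_rotvec(np.ravel(p['rvec'])).as_matrix(); t=np.ravel(p['tvec'])
    return p,R,t,200/np.tan(np.radians(p['fov_y'])/2)
def cloud(n):
    p,R,t,f=cam(n); im,d=bot.capture(n)
    v,u=np.mgrid[0:400,0:640]
    a=(u-p['cx'])/f; b=(v-p['cy'])/f
    if n=='wrist':
        r=np.hypot(a,b); s=np.where(r>1e-6,np.tan(np.minimum(r,1.4))/np.maximum(r,1e-6),1); a,b=a*s,b*s
    P=(np.dstack([a*d,b*d,d])-t)@R
    P[d==0]=np.nan
    return im,P
def save(im,n): cv2.imwrite('pics/'+n,im[:,:,::-1])
E
python3 - <<'E'
from h import *
for n in('side','top'):
    im,P=cloud(n); save(im,n+'0.png'); np.savez('/tmp/'+n,im=im,P=P)
    print(n,-cam(n)[1].T@cam(n)[2], cam(n)[1][2])
o=bot.get_obs(); print(o)
E
```

```text
side [-197.66792175  203.31785974  540.59252909] [ 0.83782255 -0.26980368 -0.47461496]
top [159.05939989 167.2488457  854.94865869] [ 0.51438737 -0.22407885 -0.82776464]
{'time': 0.1, 'joint_positions': array([-1.30202932e+00,  3.42664317e-01,  1.52491398e+00, -3.05646705e-05,
        1.27541977e+00, -1.45992984e-01]), 'dq': array([ 0.00094296, -0.00054695, -0.00199639, -0.00088733,  0.0005777 ,
        0.00019902]), 'tau': array([ 1.77943264e-03, -4.32005167e+01, -2.44694674e+01,  7.19422731e-02,
        5.25704341e-02, -4.20638969e-05]), 'tool_pos': array([ 211.48032175, -480.13692381,  237.11123076]), 'tcp_rot': array([-3.14019794e+00, -1.75534493e-04,  4.14768783e-01]), 'contact_force': array([-0.08979879,  0.47397629, -0.21124014]), 'moment': array([-0.01542257, -0.05782411, -0.01244353]), 'finger_force': 0.0, 'grip_width': 91.9110713676546}
```

View pics/side0.png

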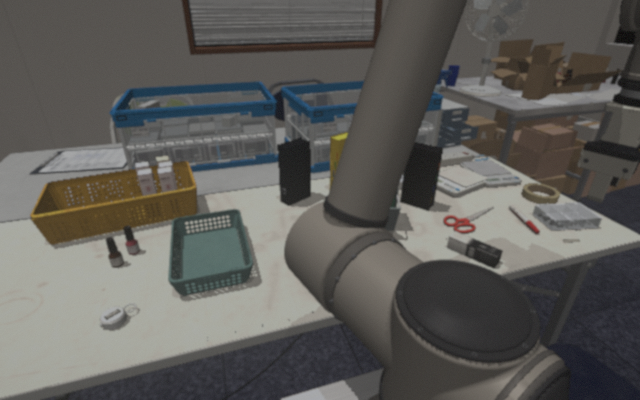

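View pics/top0.png

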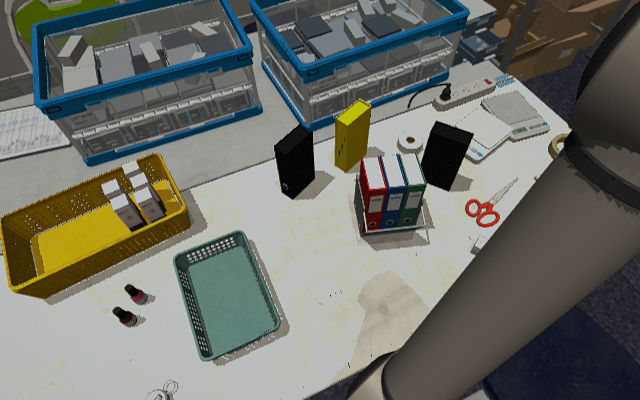

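```bash
python3 - <<'E'
from h import *
z=np.load('/tmp/top.npz'); im,P=z['im'],z['P']
c=im[95:245,260:480]; save(cv2.resize(c,(792,540),interpolation=cv2.INTER_CUBIC),'crop1.png')
hsv=cv2.cvtColor(im,cv2.COLOR_RGB2HSV).astype(int); H,S,V=hsv[...,0],hsv[...,1],hsv[...,2]
roi=np.zeros((400,640),bool); roi[140:245,340:440]=1
for n,m in dict(red=(H<8)|(H>172),blue=(H>100)&(H<125),green=(H>60)&(H<95)).items():
    m=m&roi&(S>110)&(V>40); Q=P[m]; print(n,m.sum(),np.nanpercentile(Q,[1,50,99],axis=0).round(0).tolist())
Q=P[roi]; T=Q[(Q[:,2]>180)&(Q[:,2]<205)]; r=cv2.minAreaRect(T[:,:2].astype(np.float32)); print('tops',len(T),r,cv2.boxPoints(r).round(0).tolist(),np.median(T[:,2]))
ov=(Q[:,2]>15); print('rack+binders',cv2.minAreaRect(Q[ov][:,:2].astype(np.float32)))
t=np.zeros((400,640),bool); t[220:370,165:295]=1
Q=P[t&(H>70)&(H<100)&(S>40)]
for lo,hi in((46,58),(-2,8)):
    T=Q[(Q[:,2]>lo)&(Q[:,2]<hi)]; print('tray',len(T),np.median(T[:,2]),cv2.minAreaRect(T[:,:2].astype(np.float32)))
for n,(a,b,c2,d) in dict(blk1=(120,200,272,318),yel=(95,172,333,372),blk2=(118,190,418,475)).items():
    Q=P[a:b,c2:d].reshape(-1,3);Q=Q[Q[:,2]>60]; print(n,np.nanpercentile(Q,[2,98],axis=0).round(0).tolist())
E
```

```text
red 777 [[539.0, -166.0, 24.0], [551.0, -123.0, 147.0], [635.0, -105.0, 191.0]]
blue 534 [[527.0, -208.0, 24.0], [535.0, -164.0, 123.0], [615.0, -145.0, 192.0]]
green 315 [[514.0, -326.0, 27.0], [523.0, -204.0, 106.0], [633.0, -186.0, 191.0]]
tops 2037 ((575.6557006835938, -177.44271850585938), (125.03880310058594, 93.78900146484375), 71.18151092529297) [[511.0, -221.0], [600.0, -252.0], [640.0, -133.0], [551.0, -103.0]] 186.91008507145773
rack+binders ((629.392822265625, -236.95233154296875), (245.99774169921875, 319.615478515625), 75.22135162353516)
tray 997 50.53389299139461 ((539.0529174804688, 241.39935302734375), (256.7355651855469, 169.4994354248047), 0.4598051607608795)
tray 6000 1.233132954020708 ((551.651611328125, 245.7000732421875), (240.41244506835938, 158.83482360839844), 1.5441569089889526)
blk1 [[723.0, -67.0, 64.0], [785.0, 27.0, 184.0]]
yel [[609.0, -269.0, 63.0], [938.0, -130.0, 188.0]]
blk2 [[519.0, -391.0, 64.0], [652.0, -216.0, 189.0]]
```

View pics/crop1.png

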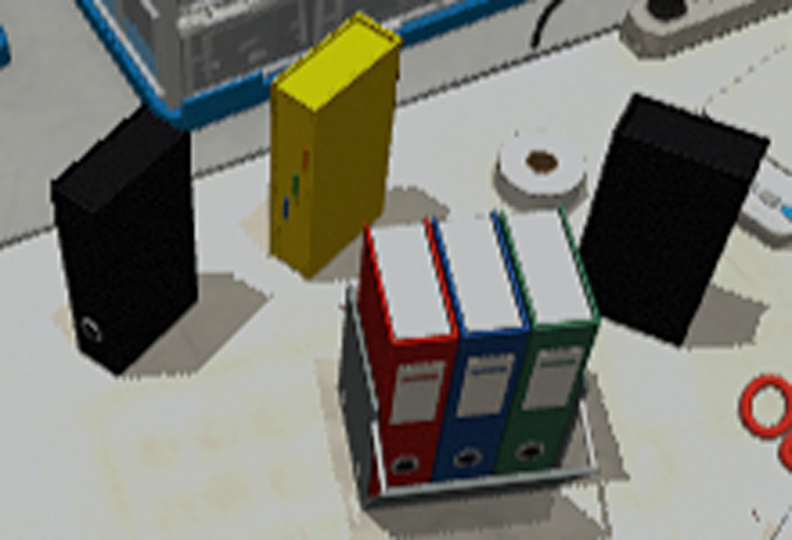

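Candidates in the top view: red (371,190), blue (392,190), green (412,185), black (295,165) and (447,155), and yellow (352,135). The crop confirms red is the leftmost place in the rack. I'll go behind its fore edge with the jaws shut.

{"op": "step_arm", "data": {"deltas": [[0,0,0,-0.02,0.0945],[0,0,0,-0.02,0.0945],[0,0,0,-0.01,0.0945],[0,0,0,0,0.0945],[0,0,0,0,0.0945]]}}

```text
time: 0.6
tool_pos: [211.6, -480.3, 262.5]
tcp_rot: [-3.141, 0.0, -0.333]
contact_force: [0.2, -0.9, -0.0]
grip_width: 56.6
finger_force: 0.0
```

{"op": "step_arm", "data": {"deltas": [[0,0.052,-0.0757,0,0],[0,0.052,-0.0757,0,0],[0,0.052,-0.0757,0,0],[0,0.052,-0.0757,0,0],[0,0.052,-0.0757,0,0],[0,0.052,-0.0757,0,0],[0,0.052,-0.0757,0,0],[0,0.052,-0.0757,0,0]]}}

```text
time: 1.4
tool_pos: [507.1, -259.2, 262.4]
tcp_rot: [-3.142, 0.001, -0.327]
contact_force: [-0.2, -0.9, 0.2]
grip_width: 0.8
finger_force: 0.0
```

{"op": "step_arm", "data": {"deltas": [[0,0.052,-0.0757,0,0],[0,0.052,-0.0757,0,0],[0,0.052,-0.0757,0,0],[0,0.052,-0.0757,0,0],[0,0,0,0,0],[0,0,0,0,0]]}}

```text
time: 2.0
tool_pos: [653.2, -149.8, 261.3]
tcp_rot: [3.141, 0.002, -0.325]
contact_force: [-0.3, -0.2, 0.4]
grip_width: 0.6
finger_force: 0.0
```

```bash
python3 - <<'E'
from h import *
ex=np.array([np.cos(-.328),np.sin(-.328)]); ey=np.array([-ex[1],ex[0]])
C=np.array([589.2,-137.7])
ims=[]
for n in('side','wrist'):
    im,P=cloud(n); ims.append(im)
    Q=P.reshape(-1,3)[::1]; loc=np.c_[(Q[:,:2]-C)@ex,(Q[:,:2]-C)@ey,Q[:,2]]
    L=loc[(abs(loc[:,0])<150)&(abs(loc[:,1])<150)&(loc[:,2]>183)&(loc[:,2]<200)]
    m=(abs(loc[:,0])<52)&(loc[:,1]<25)&(loc[:,1]>-115)&(loc[:,2]>184)&(loc[:,2]<197)
    print(n,m.sum(),np.nanpercentile(loc[m],[1,50,99],axis=0).round(1).tolist())
    if m.sum()>50: print(cv2.minAreaRect(Q[m][:,:2].astype(np.float32)))
    for lo in range(60,200,20):
        k=(abs(loc[:,1]-5)<40)&(loc[:,0]>48)&(loc[:,0]<200)&(loc[:,2]>lo)&(loc[:,2]<lo+20); print(lo,k.sum(),np.nanpercentile(loc[k],[1,99],axis=0).round(0).tolist() if k.sum() else '')
save(np.hstack([ims[0][90:260,230:470],ims[1][:,::1][115:285,:400]]) if 0 else ims[1],'w1.png')
E
```

```text
side 754 [[-46.5, -104.7, 184.5], [-6.7, -45.0, 188.7], [44.8, 17.2, 192.3]]
((574.3672485351562, -179.10498046875), (124.15827941894531, 94.46887969970703), 73.30413818359375)
60 63 [[150.0, 13.0, 60.0], [171.0, 45.0, 80.0]]
80 64 [[112.0, 11.0, 80.0], [170.0, 45.0, 100.0]]
100 67 [[151.0, 11.0, 101.0], [171.0, 42.0, 119.0]]
120 86 [[134.0, -23.0, 120.0], [198.0, 43.0, 140.0]]
140 138 [[150.0, -24.0, 140.0], [200.0, 43.0, 160.0]]
160 141 [[152.0, -25.0, 160.0], [200.0, 43.0, 180.0]]
180 93 [[152.0, -21.0, 180.0], [200.0, 44.0, 186.0]]
wrist 965 [[-21.3, -104.3, 184.6], [34.2, -96.0, 188.7], [48.6, -76.9, 192.1]]
((571.1580200195312, -230.0023193359375), (29.906545639038086, 72.72245025634766), 77.43181610107422)
60 144 [[48.0, -24.0, 60.0], [199.0, 34.0, 80.0]]
80 161 [[48.0, -24.0, 80.0], [199.0, 34.0, 100.0]]
100 210 [[48.0, -24.0, 100.0], [199.0, 34.0, 120.0]]
120 257 [[48.0, -27.0, 120.0], [199.0, 33.0, 140.0]]
140 277 [[48.0, -26.0, 140.0], [199.0, 34.0, 160.0]]
160 350 [[48.0, -24.0, 160.0], [199.0, 34.0, 180.0]]
180 3147 [[156.0, -15.0, 181.0], [200.0, 44.0, 186.0]]
```

View pics/w1.png

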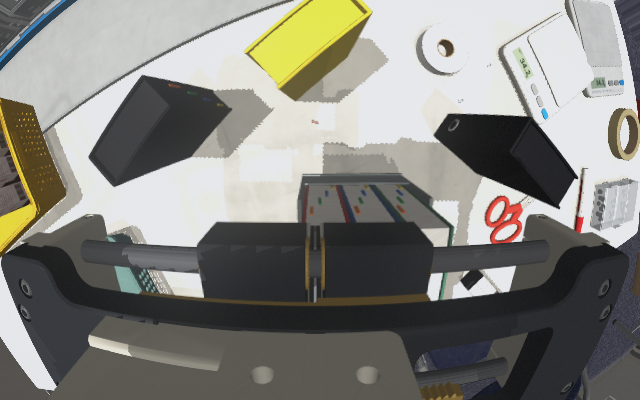

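The wrist view shows the fore edges at (310–420,190–215), with red leftmost at about (315,200). The jaws are left of centre, as I wanted. I'll fit the exact yaw from the fore-edge plane and then descend.

```bash
python3 - <<'E'
from h import *
ex=np.array([np.cos(-.328),np.sin(-.328)]); ey=np.array([-ex[1],ex[0]])
C=np.array([589.2,-137.7])
im,P=cloud('wrist'); hsv=cv2.cvtColor(im,cv2.COLOR_RGB2HSV).astype(int)
loc=np.dstack([(P[...,:2]-C)@ex,(P[...,:2]-C)@ey,P[...,2]])
m=(abs(loc[...,0]-46)<8)&(loc[...,1]<25)&(loc[...,1]>-110)&(loc[...,2]>90)&(loc[...,2]<180)
L=loc[m]; p=np.polyfit(L[:,1],L[:,0],1); print(m.sum(),p,'yaw corr deg (add)',-np.degrees(np.arctan(p[0])),L[:,1].min(),L[:,1].max())
H,S,V=hsv[...,0],hsv[...,1],hsv[...,2]
for n,c in dict(red=(H<8)|(H>172),blue=(H>100)&(H<125),green=(H>60)&(H<95)).items():
    k=m&c&(S>130); print(n,k.sum(),np.percentile(loc[k][:,1],[2,25,50,75,98]).round(1) if k.sum() else '')
E
```

```text
3626 [-1.47749934e-02  4.62646719e+01] yaw corr deg (add) 0.8464831744742063 -109.87412180844908 24.940486669373996
red 14 [-19.3 -18.9 -18.5 -18.3 -17.9]
blue 0 
green 0
```

{"op": "step_arm", "data": {"deltas": [[0,0,0.008,0.04,-0.008],[0,0,0,0.05,0],[0,0,0,0.05,0],[0,0,0,0.05,0],[0,0,0,0,0]]}}

```text
time: 2.65
tool_pos: [649.1, -155.2, 164.4]
tcp_rot: [3.142, 0.007, -0.317]
contact_force: [-0.2, 0.3, -1.1]
grip_width: 0.3
finger_force: 0.0
```

{"op": "step_arm", "data": {"deltas": [[0,-0.01,0,0,0],[0,-0.01,0,0,0],[0,-0.01,0,-0.002,0],[0,-0.01,0,-0.005,0],[0,-0.01,0,-0.005,0],[0,0,0,0,0]]}}

```text
time: 3.25
tool_pos: [627.6, -146.5, 174.7]
tcp_rot: [3.142, -0.001, -0.315]
contact_force: [-0.4, -0.5, -0.6]
grip_width: 0.6
finger_force: 0.0
```

{"op": "step_arm", "data": {"deltas": [[0,-0.014,0,-0.006,0],[0,-0.014,0,-0.005,0],[0,-0.014,0,-0.004,0],[0,-0.014,0,-0.003,0],[0,-0.014,0,-0.002,0],[0,-0.014,0,-0.002,0],[0,0,0,0,0]]}}

```text
time: 3.95
tool_pos: [587.3, -133.5, 185.0]
tcp_rot: [3.142, 0.0, -0.315]
contact_force: [-0.1, 0.6, 0.2]
grip_width: 0.6
finger_force: 0.0
```

```bash
python3 - <<'E'
from h import *
im,P=cloud('side'); c=im[100:250,240:460]; a=cv2.resize(c,(616,420))
save(a,'s2.png')
E
```

```text
(no output)
```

View pics/s2.png

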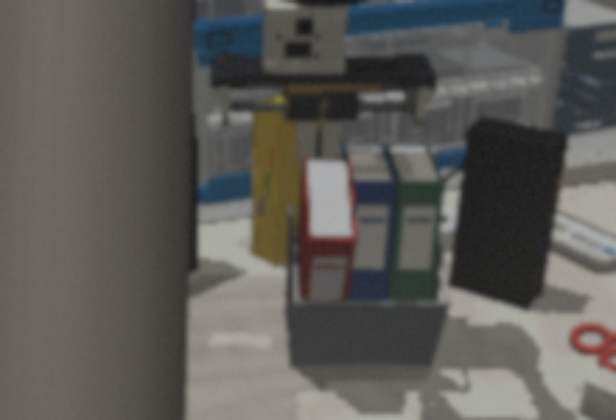

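The side view shows red leaning forward at (330,220) with blue and green upright. Next I'll rise, open the jaws and measure the leaning top.

{"op": "step_arm", "data": {"deltas": [[0,0,0,-0.06,0],[0.5,0,0,-0.08,0],[1,0,0,-0.04,0],[1,-0.05,0,0,0],[1,-0.05,0,0,0],[1,0,0,0,0]]}}

```text
time: 4.6
tool_pos: [538.8, -117.5, 275.2]
tcp_rot: [3.142, 0.001, -0.315]
contact_force: [0.3, 0.0, -0.3]
grip_width: 36.4
finger_force: 0.0
```

```bash
python3 - <<'E'
from h import *
yaw=-.313
ex=np.array([np.cos(yaw),np.sin(yaw)]); ey=np.array([-ex[1],ex[0]]); C=np.array([589.2,-137.7])
for n in ('top','side'):
    im,P=cloud(n); save(im,n+'3.png')
    hsv=cv2.cvtColor(im,cv2.COLOR_RGB2HSV).astype(int); H,S,V=hsv[...,0],hsv[...,1],hsv[...,2]
    loc=np.dstack([(P[...,:2]-C)@ex,(P[...,:2]-C)@ey,P[...,2]])
    red=((H<8)|(H>172))&(S>110)&(loc[...,2]>90)&(abs(loc[...,1])<30)&(loc[...,0]<0)&(loc[...,0]>-160)
    L=loc[red]; print(n,red.sum(),np.percentile(L,[1,10,50,90,99],axis=0).round(1).tolist())
    w=(S<60)&(abs(loc[...,1])<30)&(loc[...,2]>165)&(loc[...,2]<222)&(loc[...,0]<-25)&(loc[...,0]>-140)
    L=loc[w]; print('white top',w.sum(),np.percentile(L,[2,50,98],axis=0).round(1).tolist(), 'slope deg',np.degrees(np.arctan(np.polyfit(L[:,0],L[:,2],1)[0])))
E
```

```text
Traceback (most recent call last):
IndexError: index -1 is out of bounds for axis 0 with size 0
```

View pics/top3.png

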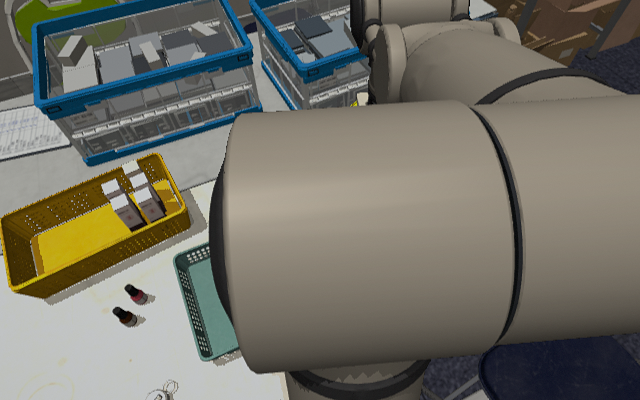

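The arm blocks the top view, so I'll use the side and wrist cameras.

```bash
python3 - <<'E'
from h import *
yaw=-.313
ex=np.array([np.cos(yaw),np.sin(yaw)]); ey=np.array([-ex[1],ex[0]]); C=np.array([589.2,-137.7])
for n in ('side','wrist'):
    im,P=cloud(n); save(im,n+'3.png')
    hsv=cv2.cvtColor(im,cv2.COLOR_RGB2HSV).astype(int); H,S,V=hsv[...,0],hsv[...,1],hsv[...,2]
    loc=np.dstack([(P[...,:2]-C)@ex,(P[...,:2]-C)@ey,P[...,2]])
    red=((H<8)|(H>172))&(S>90)&(loc[...,2]>90)&(abs(loc[...,1])<30)&(loc[...,0]<20)&(loc[...,0]>-160)
    w=(S<60)&(V>90)&(abs(loc[...,1])<30)&(loc[...,2]>165)&(loc[...,2]<222)&(loc[...,0]<-25)&(loc[...,0]>-140)
    for m in(red,w):
        L=loc[m]; print(n,len(L))
        if len(L)>5: print(np.percentile(L,[1,50,99],axis=0).round(1).tolist(),np.degrees(np.arctan(np.polyfit(L[:,0],L[:,2],1)[0])))
E
```

```text
side 194
[[-122.6, -20.7, 106.3], [-113.0, 13.8, 163.4], [-46.0, 18.0, 192.5]] -8.34804219275074
side 425
[[-119.1, -20.7, 173.4], [-80.7, -2.6, 190.0], [-40.8, 15.3, 209.1]] 24.425554469151248
wrist 840
[[-90.6, -20.7, 96.4], [-34.3, -18.2, 192.6], [16.2, 18.6, 212.6]] -40.52846102461199
wrist 3733
[[-92.8, -28.2, 180.5], [-49.6, -1.2, 197.1], [-25.4, 18.4, 209.4]] 7.042336938606728
```

View pics/wrist3.png

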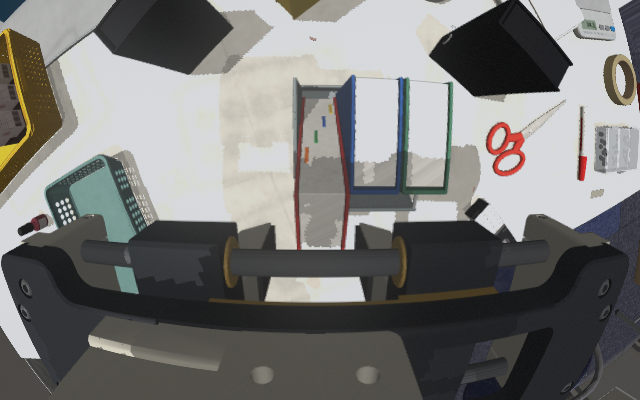

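The wrist view shows red leaning, its top at (320,220), midway between the opening jaws. Blue (375,130) and green (428,135) are upright. I'll move to the grasp point.

{"op": "step_arm", "data": {"deltas": [[1,-0.036,0.005,0,0],[1,-0.036,0.005,0,0],[1,0,0,0,0],[1,0,0,0,0],[1,0,0,0,0],[1,0,0,0,0]]}}

```text
time: 5.35
tool_pos: [505.5, -112.1, 274.5]
tcp_rot: [3.142, -0.0, -0.315]
contact_force: [0.2, -1.4, 0.5]
grip_width: 91.2
finger_force: 0.0
```

{"op": "step_arm", "data": {"deltas": [[1,0,0,0.05,0],[1,0,0,0.05,0],[1,0,0,0.05,0],[1,0,0,0.05,0],[1,0,0,0.036,0],[1,0,0,0,0],[1,0,0,0,0]]}}

```text
time: 6.05
tool_pos: [505.3, -112.1, 156.9]
tcp_rot: [3.142, -0.0, -0.315]
contact_force: [0.8, 0.3, 0.4]
grip_width: 91.5
finger_force: 0.0
```

{"op": "step_arm", "data": {"deltas": [[0,0,0,0,0],[0,0,0,0,0],[0,0,0,0,0],[0,0,0,0,0],[0,0,0,0,0],[0,0,0,0,0],[0,0,0,0,0],[0,0,0,0,0]]}}

```text
time: 6.85
tool_pos: [504.8, -112.0, 156.7]
tcp_rot: [3.141, -0.0, -0.315]
contact_force: [0.4, -0.1, 0.5]
grip_width: 39.8
finger_force: 30.0
```

{"op": "step_arm", "data": {"deltas": [[0,0,0,-0.02,0],[0,0,0,-0.04,0],[0,0,0,-0.05,0],[0,0,0,-0.05,0],[0,0,0,-0.05,0],[0,0,0,-0.05,0],[0,0,0,-0.05,0],[0,0,0,0,0]]}}

```text
time: 7.65
tool_pos: [505.8, -112.2, 315.1]
tcp_rot: [3.141, -0.006, -0.315]
contact_force: [0.4, 0.1, -3.7]
grip_width: 40.1
finger_force: 30.0
```

```bash
python3 - <<'E'
from h import *
im,P=cloud('side'); save(cv2.resize(im[60:260,200:500],(780,520)),'s4.png')
E
```

```text
(no output)
```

View pics/s4.png

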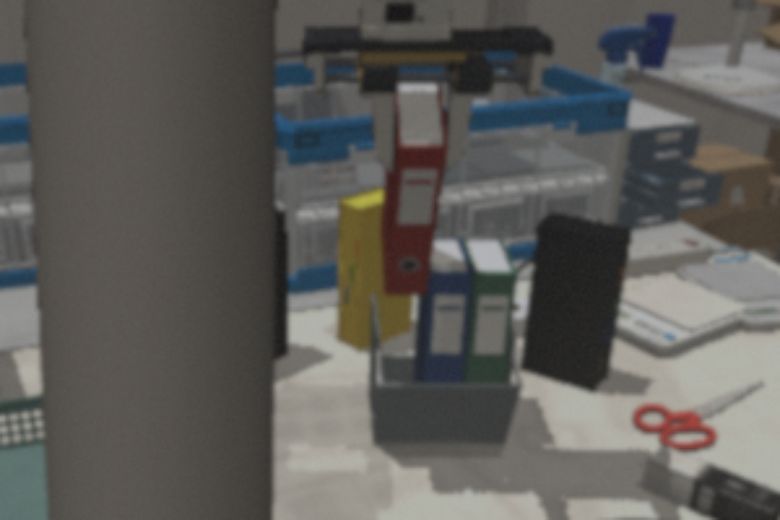

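Red is held clear of the rack, its foot at (405,290), with blue and green still standing. I'll carry it to the tray: sideways first, then turn.

{"op": "step_arm", "data": {"deltas": [[0,0,-0.04,-0.01,0],[0,0,-0.07,0,0],[0,0,-0.07,0,0],[0,0,-0.07,0,0],[0,0,-0.07,0,-0.067],[0,0,-0.07,0,-0.067],[0,0,-0.07,0,-0.067],[0,0,0,0,0]]}}

```text
time: 8.5
tool_pos: [564.4, 113.4, 314.0]
tcp_rot: [-3.14, 0.005, 0.008]
contact_force: [-0.1, -0.0, -3.3]
grip_width: 39.6
finger_force: 30.0
```

```bash
cat > m.py <<'E'
from h import *
import sys
o=bot.get_obs(); T=o['tool_pos']; yaw=o['tcp_rot'][2]; ex=np.array([np.cos(yaw),np.sin(yaw)]); ey=np.array([-ex[1],ex[0]])
print(T.round(1),yaw.round(3))
for n in sys.argv[1:]:
    im,P=cloud(n); save(im,n+'_%d.png'%round(o['time']*100))
    hsv=cv2.cvtColor(im,cv2.COLOR_RGB2HSV).astype(int); H,S,V=hsv[...,0],hsv[...,1],hsv[...,2]
    D=P-T; loc=np.dstack([D[...,:2]@ex,D[...,:2]@ey,D[...,2]])
    near=(abs(loc[...,1])<32)&(abs(loc[...,0])<150)&(loc[...,2]<60)&(loc[...,2]>-185)
    red=((H<8)|(H>172))&(S>90)&near; L=loc[red]; print(n,len(L))
    if len(L)<30: continue
    print(np.percentile(L,[1,50,99],axis=0).round(1).tolist())
    for a in range(-180,60,20):
        k=(L[:,2]>=a)&(L[:,2]<a+20)
        if k.sum()>5: print(a,k.sum(),np.percentile(L[k][:,0],[5,50,95]).round(1))
E
python3 m.py side top
```

```text
[564.4 113.4 314. ] 0.008
side 0
top 259
[[-33.4, -12.5, -140.1], [0.9, 15.0, -45.9], [47.2, 19.1, 33.5]]
-140 25 [30.5 34.6 41.7]
-120 24 [22.  26.7 52.3]
-100 34 [11.5 16.5 38. ]
-80 32 [ 2.2  7.3 25.6]
-60 14 [-6.5 -0.6 12.3]
-40 14 [-16.4 -10.1   3.4]
-20 19 [-25.2 -20.7  -9.9]
0 65 [-33.3 -29.9 -17. ]
20 28 [-22.  -13.1  10. ]
```

{"op": "step_arm", "data": {"deltas": [[0,-0.03,-0.05,0,0],[0,-0.04,-0.07,0,0],[0,-0.04,-0.07,0,0],[0,-0.038,-0.066,0,0],[0,0,0,0.05,0],[0,0,0,0.07,0],[0,0,0,0.07,0],[0,0,0,0,0]]}}

```text
time: 9.4
tool_pos: [488.1, 235.0, 216.4]
tcp_rot: [3.138, 0.011, -0.001]
contact_force: [-0.9, 0.2, -3.2]
grip_width: 40.3
finger_force: 30.0
```

```bash
python3 m.py side top; python3 - <<'E'
from h import *
im,P=cloud('wrist'); 
m=(P[...,2]>47)&(P[...,2]<60)&(P[...,0]>560)&(P[...,0]<720)&(abs(P[...,1]-241)<110); Q=P[m]; print(len(Q),np.percentile(Q,[1,50,99],axis=0).round(1).tolist())
m=(P[...,2]>40)&(P[...,2]<46)&(P[...,0]>620)&(P[...,0]<720)&(abs(P[...,1]-241)<60); Q=P[m]; print(len(Q),np.percentile(Q,[1,50,99],axis=0).round(1).tolist())
E
```

```text
[488.1 235.  216.4] -0.001
side 0
top 0
1899 [[561.6, 156.7, 47.4], [651.5, 242.2, 51.9], [668.1, 326.1, 53.9]]
163 [[662.4, 182.8, 40.0], [663.7, 240.2, 41.4], [664.7, 299.4, 46.0]]
```

{"op": "step_arm", "data": {"deltas": [[0,0.01,-0.012,0.04,0],[0,0.01,0,0.04,0],[0,0,0,0.02,0],[0,0,0,0.014,0],[0,0,0,0,0],[0,0,0,0,0]]}}

```text
time: 10.15
tool_pos: [501.6, 243.3, 165.8]
tcp_rot: [-3.141, -0.002, 0.001]
contact_force: [0.6, 0.4, -3.8]
grip_width: 39.7
finger_force: 30.0
```

{"op": "step_arm", "data": {"deltas": [[0,0,0,0.009,0],[0,0,0,0.009,0],[0,0.02,0,0,0],[0,0.02,0,0,0],[0,0.02,0,0,0],[0,0,0,0,0]]}}

```text
time: 10.75
tool_pos: [533.1, 243.1, 155.7]
tcp_rot: [-3.141, -0.002, 0.0]
contact_force: [0.2, -1.0, -4.7]
grip_width: 39.7
finger_force: 30.0
```

{"op": "step_arm", "data": {"deltas": [[0,0.012,0,-0.001,0],[0,0.012,0,-0.001,0],[0,0.012,0,-0.001,0],[0,0.012,0,-0.001,0],[0,0,0,0,0]]}}

```text
time: 11.25
tool_pos: [550.0, 243.6, 161.2]
tcp_rot: [3.141, 0.01, 0.002]
contact_force: [-28.3, -3.1, 28.1]
grip_width: 40.0
finger_force: 30.0
```

```bash
python3 m.py side wrist
```

```text
[550.  243.6 161.2] 0.002
side 0
wrist 3211
[[-10.3, -19.5, -96.9], [47.5, -16.7, 41.0], [106.4, 20.0, 54.4]]
-120 22 [108.  110.5 112.5]
-100 48 [100.  103.5 107.5]
-80 68 [91.8 95.2 99.3]
-60 76 [84.  87.6 91.2]
-40 109 [76.9 80.1 84. ]
-20 171 [69.  72.3 76.3]
0 271 [60.7 64.4 68.4]
20 810 [-9.8 52.  60. ]
40 1633 [23.  40.2 52. ]
```

{"op": "step_arm", "data": {"deltas": [[0,0,0,-0.006,0],[0,0.006,0,-0.006,0],[0,0.006,0,-0.006,0],[0,0.006,0,-0.005,0],[0,0,0,0,0]]}}

```text
time: 11.85
tool_pos: [562.2, 243.3, 170.0]
tcp_rot: [3.141, 0.004, 0.001]
contact_force: [-10.3, -0.7, 5.8]
grip_width: 39.9
finger_force: 30.0
```

```bash
python3 m.py wrist
```

```text
[562.2 243.3 170. ] 0.001
wrist 2915
[[-9.5, -19.4, -102.8], [45.0, -16.6, 41.7], [94.9, 20.1, 50.9]]
-120 30 [94.2 96.6 99.5]
-100 36 [88.6 90.9 93.9]
-80 54 [82.5 85.3 88. ]
-60 71 [76.3 79.  81.7]
-40 96 [70.5 72.9 75.7]
-20 142 [64.1 66.9 70. ]
0 215 [58.5 61.  64.1]
20 734 [-9.2  3.8 57.6]
40 1533 [21.9 39.1 51.4]
```

{"op": "step_arm", "data": {"deltas": [[0,0.01,0,-0.005,0],[0,0.01,0,-0.005,0],[0,0.01,0,-0.005,0],[0,0.01,0,-0.004,0],[0,0.01,0,-0.004,0],[0,0,0,0,0]]}}

```text
time: 12.5
tool_pos: [588.1, 243.5, 181.9]
tcp_rot: [3.142, 0.002, 0.001]
contact_force: [-5.4, -0.5, 2.0]
grip_width: 39.9
finger_force: 30.0
```

```bash
python3 m.py wrist
```

```text
[588.1 243.5 181.9] 0.001
wrist 2434
[[-8.0, -19.5, -102.0], [39.5, -16.7, 39.5], [70.1, 20.0, 43.8]]
-140 11 [71.6 72.9 73.8]
-120 13 [69.8 71.  71.9]
-100 23 [67.7 69.3 70.1]
-80 33 [64.4 66.4 67.8]
-60 42 [62.1 63.5 65.1]
-40 54 [59.5 61.1 62.4]
-20 90 [57.1 58.5 60.3]
0 131 [53.7 55.7 57.2]
20 962 [-7.2 20.5 54. ]
40 1074 [26.4 40.9 51.5]
```

{"op": "step_arm", "data": {"deltas": [[0,0.01,0,-0.004,0],[0,0.01,0,-0.004,0],[0,0.01,0,-0.004,0],[0,0.006,0,-0.002,0],[0,0,0,0,0],[0,0,0,0,0]]}}

```text
time: 13.15
tool_pos: [606.1, 243.5, 188.1]
tcp_rot: [3.141, 0.002, 0.001]
contact_force: [-5.6, -0.7, 1.1]
grip_width: 40.0
finger_force: 30.0
```

```bash
python3 m.py wrist
```

```text
[606.1 243.5 188.1] 0.001
wrist 2102
[[-7.5, -19.5, -81.7], [35.0, -16.7, 37.1], [55.7, 20.1, 38.9]]
-120 6 [55.1 56.5 56.9]
-100 13 [55.2 56.2 56.7]
-80 15 [54.1 55.3 55.8]
-60 13 [53.8 55.2 55.7]
-40 29 [53.1 54.5 55.1]
-20 41 [52.2 54.1 54.8]
0 64 [52.  53.8 54.3]
20 1918 [-4.9 32.6 52.6]
```

The binder is now upright to about 1°. I'll move back to the tray centre and lower it.

{"op": "step_arm", "data": {"deltas": [[0,-0.03,0,0,0],[0,-0.05,0,0,0],[0,-0.05,0,0,0],[0,-0.02,0,0.02,0],[0,0,0,0.02,0],[0,0,0,0.012,0],[0,0,0,0,0],[0,0,0,0,0]]}}

```text
time: 14.0
tool_pos: [532.9, 243.1, 161.4]
tcp_rot: [3.141, -0.0, 0.0]
contact_force: [-0.2, -0.1, -3.4]
grip_width: 39.9
finger_force: 30.0
```

{"op": "step_arm", "data": {"deltas": [[0,0,0,0.005,0],[0,0,0,0.004,0],[0,0,0,0,0],[0,0,0,0,0]]}}

```text
time: 14.4
tool_pos: [532.2, 243.2, 157.2]
tcp_rot: [3.142, -0.0, 0.001]
contact_force: [-0.5, 0.5, -3.8]
grip_width: 40.0
finger_force: 30.0
```

```bash
python3 m.py wrist
```

```text
[532.2 243.2 157.2] 0.001
wrist 2197
[[-7.6, -19.5, -91.2], [36.0, -16.7, 37.1], [56.2, 20.1, 39.0]]
-140 7 [56.4 57.4 57.6]
-120 11 [55.5 56.6 57.2]
-100 15 [55.4 56.4 57. ]
-80 18 [54.8 55.7 56.1]
-60 23 [53.6 55.1 55.8]
-40 39 [53.1 54.7 55.4]
-20 56 [42.2 54.2 54.9]
0 82 [52.  53.7 54.2]
20 1946 [-4.9 33.  52.8]
```

Still 1.3° off upright, with no floor contact yet. I'll feel for the floor in small steps.

{"op": "step_arm", "data": {"deltas": [[0,0,0,0.003,0],[0,0,0,0,0],[0,0,0,0,0]]}}

```text
time: 14.75
tool_pos: [532.1, 243.2, 155.7]
tcp_rot: [3.142, -0.0, 0.001]
contact_force: [0.6, 0.0, -3.0]
grip_width: 39.7
finger_force: 30.0
```

{"op": "step_arm", "data": {"deltas": [[0,0,0,0.003,0],[0,0,0,0,0],[0,0,0,0,0]]}}

```text
time: 15.05
tool_pos: [532.1, 243.2, 154.1]
tcp_rot: [3.141, 0.0, 0.001]
contact_force: [-0.1, -0.5, -3.4]
grip_width: 39.8
finger_force: 30.0
```

{"op": "step_arm", "data": {"deltas": [[0,0,0,0.003,0],[0,0,0,0,0],[0,0,0,0,0]]}}

```text
time: 15.35
tool_pos: [532.1, 243.2, 152.6]
tcp_rot: [3.141, 0.0, 0.001]
contact_force: [0.0, -0.2, -3.8]
grip_width: 39.9
finger_force: 30.0
```

{"op": "step_arm", "data": {"deltas": [[0,0,0,0.003,0],[0,0,0,0,0],[0,0,0,0,0]]}}

```text
time: 15.65
tool_pos: [532.4, 243.3, 151.9]
tcp_rot: [-3.141, -0.001, 0.001]
contact_force: [-0.1, -1.1, 3.6]
grip_width: 39.8
finger_force: 30.0
```

That's floor contact: the vertical force has gone from −3.8 to +3.6 N. I'll release and rise.

{"op": "step_arm", "data": {"deltas": [[0.6,0,0,0,0],[0.9,0,0,0,0],[0.9,0,0,0,0],[0.9,0,0,0,0],[0.9,0,0,0,0],[0.9,0,0,0,0]]}}

```text
time: 16.25
tool_pos: [532.1, 243.2, 151.1]
tcp_rot: [3.142, -0.0, 0.001]
contact_force: [0.4, 0.1, -0.7]
grip_width: 80.9
finger_force: 0.0
```

{"op": "step_arm", "data": {"deltas": [[0.9,0,0,-0.03,0],[0.9,0,0,-0.06,0],[0.9,0,0,-0.08,0],[0.9,0,0,-0.08,0],[0.9,-0.06,0,-0.02,0],[0.9,-0.06,0,0,0],[0.9,0,0,0,0],[0.9,0,0,0,0]]}}

```text
time: 17.05
tool_pos: [472.1, 243.3, 286.6]
tcp_rot: [-3.141, -0.001, 0.001]
contact_force: [0.4, 0.5, -0.2]
grip_width: 82.2
finger_force: 0.0
```

```bash
python3 - <<'E'
from h import *
a=bot.capture('side')[0]; b=bot.capture('wrist')[0]
save(cv2.resize(np.vstack([a,b]),(480,600),interpolation=cv2.INTER_AREA),'end.png'); print(bot.get_obs()['time'])
E
```

```text
17.15
```

View pics/end.png

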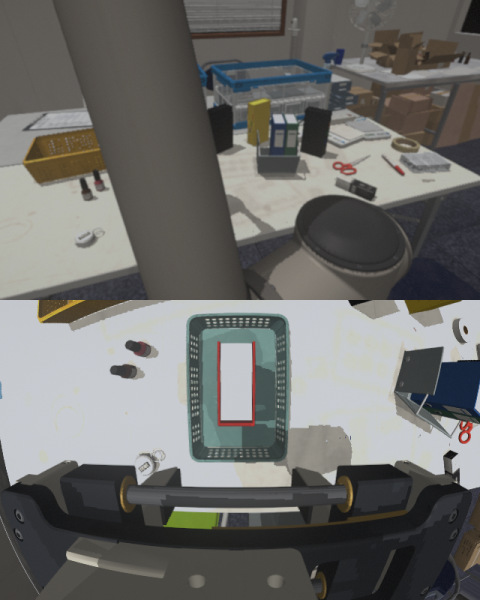

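The red binder stands upright in the tray at (237,383) in the wrist half. Blue and green stand in the rack at (283,135) in the side half, and the arm is clear of everything.

```bash
python3 -c "
from plant import bot
print(bot.close_job())"
```

```text
the job is handed in; nothing more can be done
None
```

I handed the job in at about 17 s: the red binder stands upright and released in the teal tray, and blue and green are still standing in the rack; the hand-in returned no verdict.

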